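Square two offcuts in the panel press and close it with the joystick

TASK

Dry-fit two offcuts in the small panel press: first slide the pale offcut snugly into the corner formed by the back fence and the two side stops, then lay the brown offcut flat beside it, on the ram's side, parallel to it and with its end against the back fence. Then tilt the joystick straight towards its green mark until the ram has pressed the two offcuts together, hold it there for two seconds, and let the stick spring back upright. Never drive the stick towards the red mark, and leave the tape roll and tape measure where they are.

Things in the scene. Friction and masses are not known exactly. Their poses are not given: they have to be found in the camera images.
- press: Panel press, fixed to the bench. Grey base plate 220 (x) x 280 (y) x 12 mm; origin at the centre of its underside, on the bench; work lies on the plate, z = 12. Press axes, mm: steel back fence with work face (facing -x) at x = +95, y -105 to +130, top z = 34. Blue ram housing at x -12 to +82, y -134 to -79, top z = 59, with the ram pushing towards +y.
- corner (a point): Reference corner on the plate top, where back fence and side stops meet: press x +95, y +115, z +12 mm. Two steel side stops, work faces (facing -y) at press y = +115, top z = 34: one spans x -75 to -35, the other x +55 to +95, with a 90 mm gap between them for a finger.
- pale_home (a point): Where the centre of the pale offcut's underside is when home in the corner: press x +10, y +94, z +12 mm. Both offcuts lie with their length along press x.
- brown_home (a point): Where the centre of the brown offcut's underside is when pressed against the pale one at home: press x +35, y +48, z +12 mm. It may be laid down up to 55 mm short of this (towards press -y); the ram pushes it the rest.
- ram_pad: Black rubber pad 70 x 12 x 24 mm on the ram, at press x = +35, z = 28; origin 17 mm behind its face. Stick upright: face at press y = -35. It moves to press +y by 0.18 m per rad of stick tilt to green and goes back with the stick. It yields on a 250 N/m spring; with both offcuts home it touches at 0.32 rad tilt and presses well from 0.38 rad to the stop at 0.45.
- joystick_box: Grey joystick box 100 x 100 x 50 mm, fixed to the bench for the run; origin at the centre of its underside. Green bar on its top on the +x side of its own frame, red bar on the -x side. The stick's pivot is at its centre, z = 50 mm.
- stick: The joystick: steel shaft 12 mm thick with a black ball 40 mm in diameter; origin at the pivot, z along the shaft. Spring-centred in both directions (0.6 N m per rad); with the ram pressing, tilting takes about 8 to 14 N at the ball, so a pinch may slip some mm: watch the tilt. The rubber boot at its foot reaches 28 mm above the pivot.
- stick_ball (a point): Centre of the stick's black ball, 95 mm above the pivot (145 mm above the bench when upright).
- stick_drive (a joint): Tilt of the stick, rad: 0 upright, positive towards the green mark (box +x), negative towards the red mark; stops at +-0.45.
- stick_cross (a joint): Sideways tilt of the stick, rad, about the box's x axis: 0 upright, positive leans to box -y; stops at +-0.45.
- pale_offcut: Pale sawn wood offcut 42 (x) x 170 (y) x 25 (z) mm, about 90 g; origin at the centre of its underside. Starts lying askew on the press plate, between the ram pad and the side stops.
- brown_offcut: Brown sawn wood offcut 50 (x) x 120 (y) x 30 (z) mm, about 90 g; origin at the centre of its underside. Starts on the bench between the press and the joystick box.
- tape_roll: Bystander: roll of masking tape lying flat, 105 x 110 x 25 mm; origin at the centre of its underside.
- tape_measure: Bystander: yellow tape measure, 36 x 79 x 64 mm; origin at the centre of its underside.
There are look-alikes about, which are no part of the job. Leave any pink or turquoise look-alike of the brown_offcut alone.

How it is judged (in metres and radians):
On the way, in this order (a step that is already met when the one before it is completed fails the run):
1. the pale offcut lies in the corner, against back fence and side stops (4 mm), let go (x of pale_offcut in the frame of press between 0.006 and 0.014 m and y of pale_offcut in the frame of press between 0.09 and 0.098 m and z of pale_offcut in the frame of press between 0.009 and 0.015 m and angle between the y axis of pale_offcut and the x axis of press, either way round below 0.05 rad and contact force between the fingers and pale_offcut below 0.1 N and linear speed of pale_offcut below 0.02 m/s), for 0.2 s.
2. the brown offcut lies flat on the plate beside it, between it and the ram pad, end within 4 mm of the back fence, within 0.12 rad of parallel, let go (x of pale_offcut in the frame of press between 0.006 and 0.014 m and y of pale_offcut in the frame of press between 0.089 and 0.099 m and z of pale_offcut in the frame of press between 0.009 and 0.015 m and angle between the y axis of pale_offcut and the x axis of press, either way round below 0.05 rad and x of brown_offcut in the frame of press between 0.031 and 0.039 m and y of brown_offcut in the frame of press between -0.011 and 0.053 m and z of brown_offcut in the frame of press between 0.009 and 0.015 m and angle between the y axis of brown_offcut and the x axis of press, either way round below 0.12 rad and contact force between the fingers and brown_offcut below 0.1 N and linear speed of brown_offcut below 0.02 m/s), for 0.2 s.
3. the fingers hold the stick tilted to the green mark, straight (sideways under 0.15 rad), for one second while the ram pad presses the two offcuts together in the corner (value of joint stick_drive above 0.3 rad and value of joint stick_cross between -0.15 and 0.15 rad and contact force between ram_pad and brown_offcut above 0.8 N and contact force between the fingers and stick above 0.3 N and x of pale_offcut in the frame of press between 0.006 and 0.014 m and y of pale_offcut in the frame of press between 0.09 and 0.098 m and z of pale_offcut in the frame of press between 0.009 and 0.015 m and angle between the y axis of pale_offcut and the x axis of press, either way round below 0.05 rad and y of brown_offcut in the frame of press between 0.044 and 0.052 m), for 1 s.
At the end, for the whole second after the job is handed in: Both offcuts flat on the plate, parallel to the press (0.05 rad), ends within 4 mm of the back fence, the pale one within 3 mm of the side stops and the brown one against it (within 3 mm of its home place), at rest; the stick upright within 0.08 rad both ways (x of pale_offcut in the frame of press between 0.006 and 0.014 m and y of pale_offcut in the frame of press between 0.091 and 0.097 m and z of pale_offcut in the frame of press between 0.009 and 0.015 m and angle between the y axis of each of pale_offcut, brown_offcut and the x axis of press, either way round below 0.05 rad and x of brown_offcut in the frame of press between 0.031 and 0.039 m and y of brown_offcut in the frame of press between 0.045 and 0.051 m and z of brown_offcut in the frame of press between 0.009 and 0.015 m and value of joint stick_drive between -0.08 and 0.08 rad and value of joint stick_cross between -0.08 and 0.08 rad and linear speed of each of pale_offcut, brown_offcut below 0.02 m/s); the robot touches nothing.
It fails at once if the stick is driven towards the red mark by more than 0.15 rad (value of joint stick_drive below -0.15 rad).
It fails at once if the tape roll or tape measure is moved more than 20 mm (distance of any of tape_roll, tape_measure from where it was at the start of the episode above 0.02 m).
It also fails if it takes over 72 s, if anything falls off the work surface, if the arm or the gripper's body presses on something with over 40 N, if the wrist force passes 120 N, or if a joint passes its speed limit or range.

ROBOT

A 6-joint arm with a two-finger parallel gripper is mounted at the origin on a cart in front of the work surface, level with it; the furniture and walls round the work are solid. World frame = base frame: x ahead of the robot, y to its left, z up, the work surface at z = 0. Lengths are in m, angles in degrees, forces in N, time in s.
With the tool pointing down it reaches from about 0.375 to 0.9 m from the base axis. Payload 3.1 kg.
Tool frame: the origin (TCP) lies on the centre line of the jaws, within the pads' length; the fingertips stand 22 mm ahead of it and the grasp point (between the pads) lies 3 mm ahead of it; z points along the fingers, y is the line along which they close (so a half turn about z gives the same grasp; the last joint's range is limited). The gripper opens to 87 mm and grips with 3 to 60 N. Pads are 19 mm wide; open, the fingers measure 117 mm over their backs; the gripper's body (75 mm by 190 mm) begins 51 mm behind the grasp point.
Start: joints at [66.778, 30.224, 82.088, -0, 67.689, -10.227], TCP at [0.14, 0.609, 0.221] pointing down, gripper open.
Joint ranges: [-176.69, 176.69], [-43.24, 126.21], [12.49, 139.97], [-82, 262], [0, 151.66], [-163.58, 163.58]. Speed limits (degrees/s): [159.86, 159.86, 180, 180, 180, 180].

INTERFACE

Orientations are given as a 3x3 rotation matrix whose columns are the frame's x, y, z axes.
In Python, from rig import * gives the robot as it stands.
- The arm moves only by the shell command python3 -m jog 'ROWS'. ROWS is text: rows parted by semicolons, each of 7 numbers parted by spaces: the shift along the tool's x, y, z in mm, then the turn, a rotation vector about the tool's x, y, z in rad, then the finger opening in mm, from 0 to 87. In form: tx ty tz ax ay az fingers; .... A call has 1 to 12 rows; each row shifts and turns the commanded pose from where the row before left it, along the tool's axes as they then stand; what a row does not reach is not made up. A row lasts 1/8 s, in which the tool goes at most 62.5 mm and 10.7 degrees, less where a joint would pass 70% of its speed; a pose out of reach is approached as far as the arm can. A call with a gripper value outside its range is refused whole. The fingers move at their own pace and stop on an object; the grip force is fixed at half the most. Time passes only in rows, so rows that do not move let the fingers close. It gives the time, the measured TCP pose, the force, the opening and the grip force at its end, in the units of the state.
- read_state(): the state, without advancing time (a new reading comes with each control period).
- capture(name): name is "scene" or "side" or "wrist"; returns a dict with "color" (400x640x3 uint8, red, green, blue), "camera_matrix" (3x3 intrinsics, pixels), "R" (3x3) and "t" (3): a world point X has camera coordinates R X + t. Camera axes: x right, y down, z forward; pixel columns grow to the right and rows downward; lengths in m; the calibration is good to about 2 mm. A picture is of the moment at which its call begins. There is no depth.
- hand_in(): hands the job in; it is judged then, once.
Trained networks look in the newest picture that a camera, given by its name, has taken for a name from the list of things; names that differ only in an ending like _2 or _b are one class to them, and where a whole thing is asked for, a point or a joint stands for the part that bears it (a point fixed in the world has none). Each returns a list of dicts, best first, with "conf" (0 to 1); they miss things now and then, are a little off and sometimes report something else, mostly with a low value. They report only what shows in the picture. A call takes as long as a camera call. They do not tell look-alikes from the thing itself.
- find_in(camera, target): "at" ([x, y, z] in m, in world coordinates, good to about 4 mm: the middle of the surface that is visible of it).
- trace(camera, target): "pixels" (400x640 bool, what is visible of it).
- place_of(camera, target): "at" ([x, y, z] in m, in world coordinates, good to about 4 mm: a listed point, or the origin of a listed thing).
The state is a dict: "time_s": time; "joint_positions": joint angles; "qvel": joint speeds; "tau": joint torques, N m; "position": TCP position; "tcp_rot": TCP orientation; "force": force on the tool from outside, world axes, zero at the start; "moment": the same for the moment, N m; "opening": opening from 0.0 (shut) to 1.0 (fully open); "grasp_force": force on a finger pad.
Only numpy, scipy, OpenCV 4.12 (cv2) and the standard library are available. Lean on these libraries where they do the work, as an engineer would, in place of code of your own. Each camera call takes 0.05 s, during which the arm holds its last target. There are 200 camera calls.

## Working session

There is one attempt and no reset: what is moved stays moved. The work goes in short steps, Python scripts to look and compute and a shell command to move; the robot and the scene stay as the last step left them, time stands still between calls to the robot, and variables do not carry over. Pictures are saved under pics/ and viewed, at most 10 in all, crops included, and the job is handed in when it is done.

```bash
mkdir -p pics; ls; python3 - <<'E'
from rig import *
import cv2,numpy as np
s=read_state(); print(s['time_s'],s['position'],s['tcp_rot'])
for c in ("scene","side"):
    d=capture(c); cv2.imwrite(f"pics/{c}0.png",d["color"][:,:,::-1])
    print(c,d['camera_matrix'].tolist(),d['R'].tolist(),d['t'].tolist())
    for n in ("press","corner","pale_home","brown_home","ram_pad","joystick_box","stick","stick_ball","pale_offcut","brown_offcut","tape_roll","tape_measure"):
        print(n,[(np.round(p['at'],4).tolist(),round(p['conf'],2)) for p in place_of(c,n)[:4]])
E
```

```text
pics
0.0 [0.14021646 0.60830099 0.21965226] [[-9.74394758e-01  2.24842478e-01 -8.46153200e-04]
 [ 2.24843766e-01  9.74392729e-01 -2.02260202e-03]
 [ 3.69718676e-04 -2.16106508e-03 -9.99997597e-01]]
scene [[511.4227392419613, 0.0, 317.66486014343064], [0.0, 511.4227392419613, 209.41818078526646], [0.0, 0.0, 1.0]] [[0.9070262389833714, -0.4210692430961603, -0.002023441154849434], [-0.24824840649189556, -0.5308586606251735, -0.8102850184431906], [0.3401119381467153, 0.7354520888254203, -0.5860325029999716]] [-0.5108710234782962, 0.20913184433139412, 1.7467666020065467]
press [([0.5316, 0.2161, -0.0024], 0.83)]
corner []
pale_home [([0.5343, 0.3097, 0.0114], 0.77)]
brown_home [([0.5657, 0.2639, 0.0111], 0.58)]
ram_pad [([0.5711, 0.1636, 0.0287], 0.45)]
joystick_box [([0.4876, -0.3071, 0.0001], 0.7)]
stick [([0.4841, -0.3049, 0.0511], 0.8)]
stick_ball [([0.4858, -0.3077, 0.1459], 0.87)]
pale_offcut [([0.486, 0.2544, 0.0116], 0.8)]
brown_offcut [([0.4564, -0.4781, -0.0005], 0.86), ([0.3237, -0.3784, 0.0038], 0.76), ([0.5618, -0.112, 0.0016], 0.56)]
tape_roll [([0.7422, -0.2927, -0.0002], 0
[... 384 characters left out ...]
600244959060433]] [-0.5212398688318899, 0.08639659929629417, 1.3696325288513114]
press [([0.5273, 0.2143, -0.0019], 0.65)]
corner [([0.6139, 0.3386, 0.0101], 0.77)]
pale_home [([0.5318, 0.3107, 0.0068], 0.87)]
brown_home [([0.5597, 0.2664, 0.0117], 0.86)]
ram_pad []
joystick_box [([0.4865, -0.3031, -0.0049], 0.7)]
stick [([0.4858, -0.3052, 0.0501], 0.71)]
stick_ball [([0.4887, -0.3063, 0.1434], 0.92)]
pale_offcut [([0.4891, 0.2557, 0.0114], 0.63)]
brown_offcut [([0.4573, -0.4765, 0.0027], 0.8), ([0.3233, -0.3776, -0.0061], 0.62), ([0.5676, -0.1141, -0.0037], 0.58), ([0.4893, 0.2534, 0.012], 0.27)]
tape_roll [([0.7409, -0.2935, -0.0004], 0.64)]
tape_measure [([0.7346, -0.0651, 0.0021], 0.69)]
```

View pics/scene0.png

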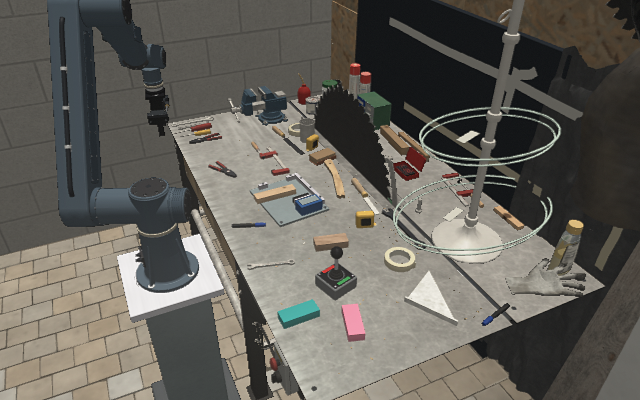

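View pics/side0.png

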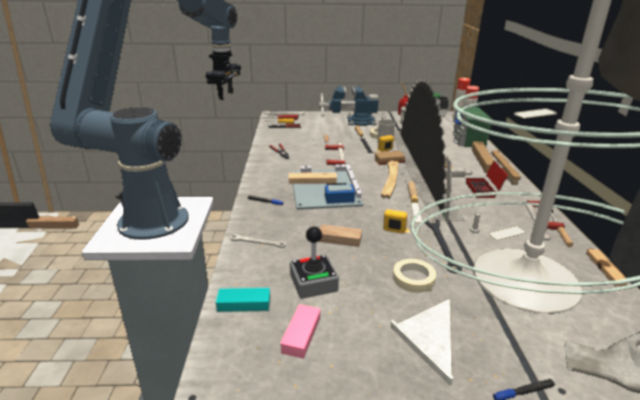

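The scene view shows the pale offcut at (277,193) on the press. The brown one is at (331,241), the stick ball at (337,253), the green bar at (344,281) on the near side and the red bar at (325,270). The side view agrees: brown at (340,235), with turquoise (243,299) and pink (300,330) as the look-alikes. Next I move over the press for close wrist views.

```bash
cat > h.py <<'E'
from rig import *
import cv2,numpy as np
def yawR(a):  # tool down, tool x at world angle a (deg)
    a=np.radians(a);c,s=np.cos(a),np.sin(a)
    return np.array([[c,s,0],[s,-c,0],[0,0,-1.]])
def togo(p,yaw=None):
    s=read_state();R=np.array(s['tcp_rot']);d=R.T@(np.array(p)-s['position'])*1000
    print('to go tool mm',np.round(d,1),'|d|',round(np.linalg.norm(d)),end=' ')
    if yaw is not None: print('turn rad',np.round(cv2.Rodrigues(R.T@yawR(yaw))[0].ravel(),3))
    else: print()
def proj(d,X):
    X=np.atleast_2d(X)@d['R'].T+d['t'];u=X@d['camera_matrix'].T;return u[:,:2]/u[:,2:]
def ray(d,uv,z):
    C=-d['R'].T@d['t'];v=d['R'].T@np.linalg.inv(d['camera_matrix'])@np.array([*uv,1.]);return C+v*(z-C[2])/v[2]
def snap(c,name):
    d=capture(c);d={k:np.array(v) for k,v in d.items()};cv2.imwrite(f'pics/{name}.png',d['color'][:,:,::-1]);np.savez(name+'.npz',**d);return d
def see(c,names,k=2):
    for n in names: print(n,[(np.round(p['at'],4).tolist(),round(p['conf'],2)) for p in place_of(c,n)[:k]])
E
python3 -m jog '-46.5 -28 -11 0 0 0 87;-46.5 -28 -11 0 0 0 87;-46.5 -28 -11 0 0 0 87;-46.5 -28 -11 0 0 0 87;-46.5 -28 -11 0 0 0 87;-46.5 -28 -11 0 0 0 87;-46.5 -28 -11 0 0 0 87;-46.5 -28 -11 0 0 0 87;-46.5 -28 -11 0 0 0 87;-46.5 -28 -11 0 0 0 87;0 0 0 0 0 -0.14 87;0 0 0 0 0 -0.14 87'
python3 - <<'E'
from h import *
d=snap('wrist','w1');s=read_state();print(s['position'],s['tcp_rot'])
print('cam',-d['R'].T@d['t'],d['R'][2])
see('wrist',["press","corner","pale_home","brown_home","ram_pad","pale_offcut"])
E
```

```text
time_s: 2.8
position: [0.5313, 0.2306, 0.3306]
tcp_rot: [[-0.998, -0.056, -0.0], [-0.056, 0.998, 0.0], [0.0, 0.0, -1.0]]
force: [-0.4, 1.1, 0.3]
opening: 1.001
grasp_force: 0.0
[0.53099962 0.2309265  0.33060397] [[-9.98228393e-01 -5.94984641e-02 -8.58198572e-05]
 [-5.94984607e-02  9.98228396e-01 -4.19281366e-05]
 [ 8.81624782e-05 -3.67477071e-05 -9.99999995e-01]]
cam [0.45613971 0.22663798 0.49373136] [ 0.27218069  0.01574207 -0.96211738]
press [([0.537, 0.2106, 0.0012], 0.68)]
corner [([0.6124, 0.3393, 0.0116], 0.93)]
pale_home [([0.5278, 0.3097, 0.0134], 0.76)]
brown_home [([0.5591, 0.2627, 0.0093], 0.94)]
ram_pad [([0.5726, 0.1633, 0.0276], 0.67)]
pale_offcut [([0.4908, 0.2541, 0.0112], 0.77)]
```

View pics/w1.png

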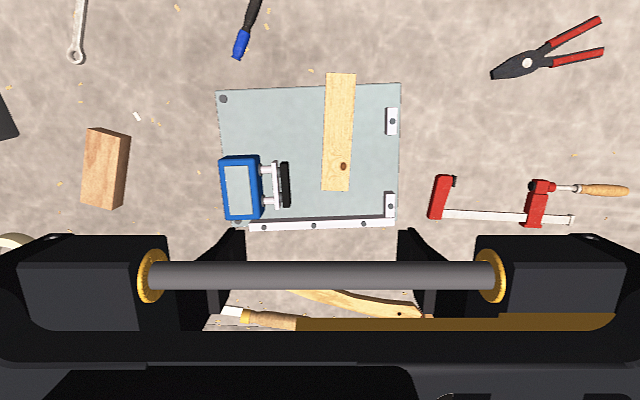

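The wrist view has image up = −x and right = +y. It shows the press with the blue ram on the left (ram pad at (285,185)), the pale offcut at (338,130), the fence along row 224, the stops at (391,121) and (391,204), and the brown offcut at (105,168). I'll fit the poses from the masks.

```bash
cat > fit.py <<'E'
from h import *
from scipy.optimize import minimize
def box(x0,x1,y0,y1,z0,z1): return np.array([[x,y,z] for x in(x0,x1) for y in(y0,y1) for z in(z0,z1)])/1000
M={'press':[box(-110,110,-140,140,0,12),box(95,105,-105,130,12,34),box(-75,-35,115,130,12,34),box(55,95,115,130,12,34),box(-12,82,-134,-79,12,59)],
 'pale_offcut':[box(-21,21,-85,85,0,25)],'brown_offcut':[box(-25,25,-60,60,0,30)],'joystick_box':[box(-50,50,-50,50,0,50)]}
def place(p,B): 
    c,s=np.cos(p[3]),np.sin(p[3]);return B@np.array([[c,-s,0],[s,c,0],[0,0,1]]).T+p[:3]
K=4
def render(d,p,bs):
    m=np.zeros((400,640),np.uint8)
    for B in bs:
        h=cv2.convexHull(np.round(proj(d,place(p,B))*16).astype(np.int32)); cv2.fillConvexPoly(m,h,255,cv2.LINE_AA,4)
    return m/255.
def fit(views,name,p0,free=(0,1,2,3),zs=None):
    p0=np.array(p0,float);sc=np.array([.01,.01,.01,.1])
    def f(q):
        p=p0.copy();p[list(free)]+=q*sc[list(free)]
        t=0
        for d,m in views:
            r=render(d,p,M[name]);t+=np.abs(r-m).sum()/m.sum()
        return t
    best=None
    for k in range(3):
        q=np.zeros(len(free)) if best is None else best.x
        best=minimize(f,q,method='Nelder-Mead',options=dict(initial_simplex=np.vstack([q]+[q+np.eye(len(free))[i]*(0.7 if k==0 else .2) for i in range(len(free))]),xatol=.005,fatol=1e-5))
    p=p0.copy();p[list(free)]+=best.x*sc[list(free)];return p,best.fun/len(views)
def mask(c,name,near):
    best=None
    for r in trace(c,name):
        m=np.array(r['pixels']);ys,xs=np.nonzero(m)
        e=np.hypot(xs.mean()-near[0],ys.mean()-near[1])
        if best is None or e<best[0]: best=(e,m)
    return best[1].astype(float) if best and best[0]<25 else None
E
cat > a.py <<'E'
from fit import *
P0={'press':[.53,.214,0,.055],'pale_offcut':[.489,.255,.012,1.6],'brown_offcut':[.5645,-.113,0,1.45]}
D={c:snap(c,c+'a') for c in('wrist','scene','side')}
for n,p in P0.items():
    V={}
    for c,d in D.items():
        m=mask(c,n,proj(d,[p[:3]])[0])
        if m is not None: V[c]=(d,m)
    def pr(t,r): print(n,t,np.round(r[0][:3]*1000,1),'yaw',round(np.degrees(r[0][3]),2),'err',round(r[1],3))
    for c in V: pr(c,fit([V[c]],n,p,(0,1,3)))
    pr('all+z',fit(list(V.values()),n,p))
E
python3 a.py
```

```text
press wrist [532.7 214.1   0. ] yaw 5.19 err 0.169
press scene [532.4 216.5   0. ] yaw 4.77 err 0.273
press side [536.9 218.    0. ] yaw 4.38 err 0.322
press all+z [533.9 216.8  -1.2] yaw 4.83 err 0.261
pale_offcut wrist [488.2 251.8  12. ] yaw 90.38 err 0.062
pale_offcut scene [488.2 251.2  12. ] yaw 93.79 err 0.244
pale_offcut all+z [487.3 252.2  11.1] yaw 90.88 err 0.156
brown_offcut wrist [ 563.3 -110.1    0. ] yaw 76.97 err 0.048
brown_offcut scene [ 561.1 -109.1    0. ] yaw 75.78 err 0.162
brown_offcut side [ 568.2 -111.     0. ] yaw 81.2 err 0.184
brown_offcut all+z [ 5.636e+02 -1.098e+02 -4.000e-01] yaw 76.77 err 0.142
```

```bash
cat > b.py <<'E'
from fit import *
d={k:v for k,v in np.load('w1.npz').items()} if 0 else snap('wrist','w1b')
m=np.array(trace('wrist','press')[0]['pixels']).astype(float)
pm=np.array(trace('wrist','pale_offcut')[0]['pixels'])
w=1-cv2.dilate(pm.astype(np.uint8),np.ones((5,5)))
w[235:]=0
w[150:212,255:295]=0
print('press px',m.sum())
def f(q):
    p=np.array([.53+.01*q[0],.214+.01*q[1],0,.08+.1*q[2]]);return (w*np.abs(render(d,p,M['press'])-m)).sum()/m.sum()
b=minimize(f,[0,0,0],method='Nelder-Mead',options=dict(initial_simplex=[[0,0,0],[.7,0,0],[0,.7,0],[0,0,.7]],xatol=.003))
q=b.x;p=np.array([.53+.01*q[0],.214+.01*q[1],0,.08+.1*q[2]]);print(p[:2],np.degrees(p[3]),b.fun)
# overlay of the press & offcuts
im=d['color'][:,:,::-1].copy()
for n,pp in (('press',p),('pale_offcut',[.4882,.2518,.012,np.radians(90.4)]),('brown_offcut',[.5633,-.110,0,np.radians(77)])):
    for B in M[n]:
        u=proj(d,place(pp,B))
        for i in range(8):
            for j in range(i):
                if bin(i^j).count('1')==1: cv2.line(im,*[tuple(int(v*16) for v in u[k]) for k in(i,j)],(0,0,255),1,cv2.LINE_AA,4)
cv2.imwrite('pics/ov1.png',cv2.resize(im[60:260,60:460],None,fx=2,fy=2))
for t in ('pale','brown'):
    pass
togo([.4882+.005,.2518,.12],180+5)
E
python3 b.py
```

```text
press px 22475.0
[0.53239867 0.21375387] 5.345404361164222 0.029559641431656083
to go tool mm [ 36.3  22.2 210.7] |d| 215 turn rad [ 0.    -0.    -0.034]
```

View pics/ov1.png

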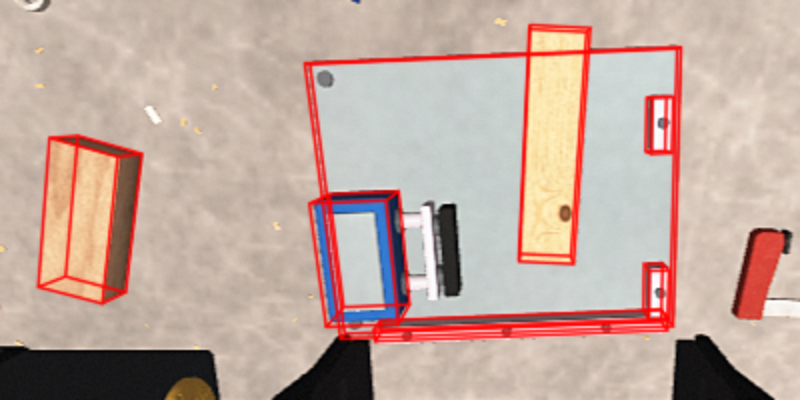

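The overlay fits closely: the red wireframes sit on the plate, stops, fence and both offcuts within about 1 px. The press is at (0.5324, 0.2138), yaw 5.35°, and the fitted heights (11.1 and −0.4 mm) agree with the text. Next I grasp the pale offcut.

```bash
python3 - <<'E'
from h import *
togo([.4882,.2518,.037],180.4)
E
python3 -m jog '10.5 5 50 0 0 0.052 87;10.5 5 50 0 0 0 87;10 5 55 0 0 0 87;10 5 55 0 0 0 87;0 0 40 0 0 0 87'
python3 - <<'E'
from h import *
togo([.4882,.2518,.037],180.4)
E
```

```text
to go tool mm [ 41.3  22.5 293.7] |d| 297 turn rad [ 0.    -0.     0.046]
time_s: 4.53
position: [0.4876, 0.2511, 0.0785]
tcp_rot: [[-1.0, -0.002, -0.003], [-0.002, 1.0, -0.001], [0.003, -0.001, -1.0]]
force: [0.7, -0.3, -0.5]
opening: 1.0
grasp_force: 0.0
to go tool mm [-0.7  0.8 41.5] |d| 42 turn rad [-0.001 -0.003 -0.005]
```

```bash

python3 -m jog '-0.5 0.7 25 0 0 0 87;0 0 16.5 0 0 0 87;0 0 0 0 0 0 87;0 0 0 0 0 0 30;0 0 0 0 0 0 30;0 0 0 0 0 0 30;0 0 0 0 0 0 30'
python3 - <<'E'
from h import *
# press (10,94) home, go first to press (10,70)
P=np.array([.5324,.2138]);a=np.radians(5.35);R=np.array([[np.cos(a),-np.sin(a)],[np.sin(a),np.cos(a)]])
for y in(.07,.094):togo([*(P+R@[.010,y]),.039],185.35)
E
```

```text
time_s: 5.4
position: [0.4901, 0.2518, 0.0397]
tcp_rot: [[-1.0, -0.001, 0.001], [-0.001, 1.0, 0.0], [-0.001, 0.0, -1.0]]
force: [0.5, -0.3, -0.8]
opening: 0.63
grasp_force: 0.0
to go tool mm [-45.8  32.6   0.7] |d| 56 turn rad [ 0.     0.001 -0.092]
to go tool mm [-43.6  56.5   0.7] |d| 71 turn rad [ 0.     0.001 -0.092]
```

```bash

python3 -m jog '0 0 0 0 0 0 30;0 0 0 0 0 0 30;0 0 0 0 0 0 30;0 0 0 0 0 0 30'
python3 - <<'E'
from h import *
P=np.array([.5324,.2138]);a=np.radians(5.35);R=np.array([[np.cos(a),-np.sin(a)],[np.sin(a),np.cos(a)]])
for y in(.07,.094):togo([*(P+R@[.010,y]),.038],185.35)
E
```

```text
time_s: 5.9
position: [0.4898, 0.2517, 0.0391]
tcp_rot: [[-1.0, -0.001, -0.0], [-0.001, 1.0, -0.0], [0.0, -0.0, -1.0]]
force: [-1.1, -0.0, 0.5]
opening: 0.349
grasp_force: 0.0
to go tool mm [-46.   32.7   1.1] |d| 56 turn rad [-0.    -0.    -0.092]
to go tool mm [-43.8  56.6   1.1] |d| 72 turn rad [-0.    -0.    -0.092]
```

```bash
python3 - <<'E'
from h import *
d=snap('wrist','w2');see('wrist',['pale_offcut'])
d=snap('scene','s2');im=d['color'][:,:,::-1][130:250,200:380];cv2.imwrite('pics/c2.png',np.vstack([cv2.resize(im,(600,400)),cv2.resize(cv2.imread('pics/w2.png')[0:300],(600,200))]))
see('scene',['pale_offcut'])
E
```

```text
pale_offcut [([0.4882, 0.2558, 0.0121], 0.97)]
pale_offcut [([0.4868, 0.2535, 0.0104], 0.73)]
```

View pics/c2.png

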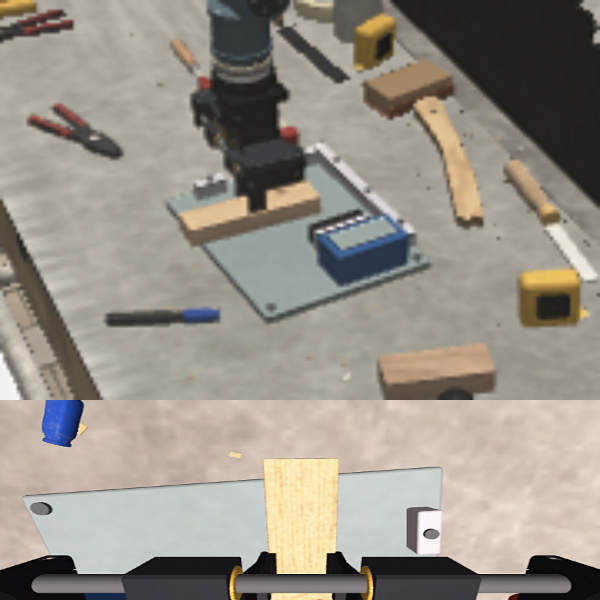

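The fingers straddle the pale offcut (lower view, 265–338 px wide), but there's no grip force yet. I'll keep closing.

```bash

python3 -m jog '0 0 0 0 0 0 10;0 0 0 0 0 0 10;0 0 0 0 0 0 10;0 0 0 0 0 0 10'
```

```text
time_s: 6.6
position: [0.4899, 0.2517, 0.0392]
tcp_rot: [[-1.0, -0.001, 0.0], [-0.001, 1.0, -0.0], [-0.0, -0.0, -1.0]]
force: [-0.3, 0.9, 0.8]
opening: 0.122
grasp_force: 0.0
```

```bash
python3 - <<'E'
from h import *
snap('wrist','w3');snap('scene','s3');d=snap('side','d3');see('side',['pale_offcut'])
a=cv2.imread('pics/w3.png')[0:300,100:540];b=cv2.imread('pics/s3.png')[150:220,240:330];c=cv2.imread('pics/d3.png')[130:220,270:390]
cv2.imwrite('pics/c3.png',np.vstack([cv2.resize(a,(640,300)),np.hstack([cv2.resize(b,(320,250)),cv2.resize(c,(320,250))])]))
E
```

```text
pale_offcut [([0.4871, 0.2558, 0.0115], 0.96)]
```

View pics/c3.png

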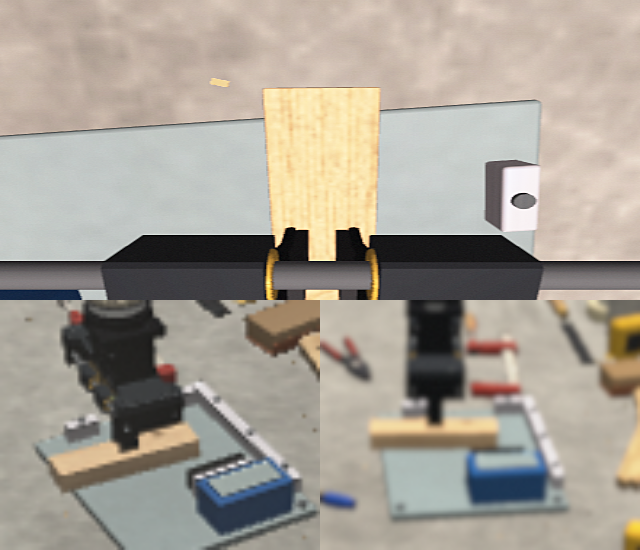

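```bash
python3 - <<'E'
from h import *
s=read_state();print(s['joint_positions'],s['position'],s['force'])
d=dict(np.load('w3.npz'));C=-d['R'].T@d['t'];print('cam',C)
v=d['R'].T@np.linalg.inv(d['camera_matrix'])@np.array([299,228,1.])
for x in(.480,.49,.4995): print(x,C+v*(x-C[0])/v[0])
for z in (.0,.017,.037,.06): print(z,proj(d,[[.4805,.2457-.005,z],[.4805,.26,z]]).round(), [proj(dict(np.load(f)),[[.4805,.2457,z]]).round() for f in('s3.npz','d3.npz')])
E
```

```text
[ 1.55643263e+01  4.03474377e+01  1.00513109e+02 -2.66616600e-03
  3.91426562e+01 -7.45012864e+01] [0.4898525  0.25165653 0.03914368] [0.63883058 0.42285504 0.55910801]
cam [0.41457414 0.25177897 0.20223936]
0.48 [0.48       0.23917697 0.03635526]
0.49 [0.49       0.23725082 0.01100075]
0.4995 [ 0.4995      0.23542098 -0.01308604]
0.0 [[305. 209.]
 [333. 209.]] [array([[274., 199.]]), array([[309., 184.]])]
0.017 [[303. 218.]
 [334. 218.]] [array([[274., 196.]]), array([[309., 180.]])]
0.037 [[302. 229.]
 [335. 229.]] [array([[274., 192.]]), array([[309., 175.]])]
0.06 [[299. 246.]
 [337. 246.]] [array([[273., 187.]]), array([[309., 169.]])]
```

Both outside views put the fingertips on top of the wood, at z ≈ 37 mm, which means they are about 2 mm ahead of the TCP rather than 22. I'll raise, open, then feel downwards in small steps.

```bash

python3 -m jog '0 0 -15 0 0 0 87;0 0 0 0 0 0 87;0 0 0 0 0 0 87;0 0 0 0 0 0 87;0 0 0 0 0 0 87;0 0 0 0 0 0 87;0 0 0 0 0 0 87;0 0 0 0 0 0 87'
python3 -m jog '2 0 10 0 0 0 87;0 0 5 0 0 0 87;0 0 0 0 0 0 87'
python3 -m jog '0 0 2 0 0 0 87;0 0 0 0 0 0 87'
python3 - <<'E'
from h import *
d=snap('scene','s4');e=snap('side','d4')
b=d['color'][150:220,240:330,::-1];c=e['color'][130:220,270:390,::-1]
cv2.imwrite('pics/c4.png',np.hstack([cv2.resize(b,(400,320)),cv2.resize(c,(400,320))]))
E
```

```text
time_s: 7.8
position: [0.4898, 0.2517, 0.0541]
tcp_rot: [[-1.0, -0.001, -0.0], [-0.001, 1.0, -0.0], [0.0, -0.0, -1.0]]
force: [0.8, -1.1, -0.7]
opening: 0.94
grasp_force: 0.0
time_s: 8.18
position: [0.4873, 0.2515, 0.0384]
tcp_rot: [[-1.0, -0.001, -0.002], [-0.001, 1.0, -0.0], [0.002, -0.0, -1.0]]
force: [0.2, -0.4, -0.5]
opening: 1.0
grasp_force: 0.0
time_s: 8.43
position: [0.4879, 0.2517, 0.0371]
tcp_rot: [[-1.0, -0.001, 0.0], [-0.001, 1.0, -0.0], [-0.0, -0.0, -1.0]]
force: [0.7, 0.4, 0.3]
opening: 1.002
grasp_force: 0.0
```

View pics/c4.png

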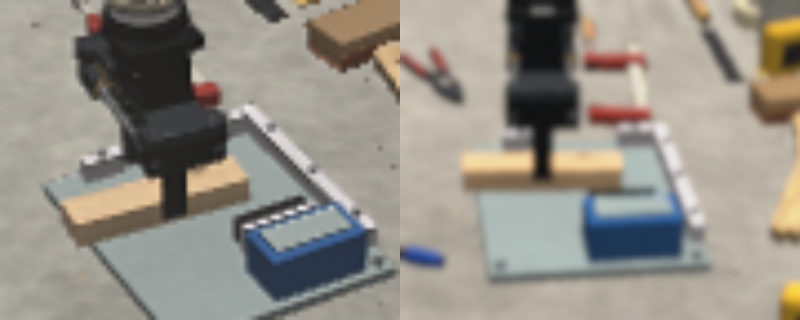

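```bash
python3 - <<'E'
from h import *
for y in (.2517-.0435,.2517-.0585):
  for z in (.015,.025,.035,.045): print(y,z,[proj(dict(np.load(f)),[[.488,y,z]]).round(1).tolist() for f in('s4.npz','d4.npz')])
E
```

```text
0.2082 0.015 [[[278.9, 200.8]], [[311.7, 185.1]]]
0.2082 0.025 [[[278.8, 198.7]], [[311.7, 182.5]]]
0.2082 0.035 [[[278.7, 196.7]], [[311.7, 179.9]]]
0.2082 0.045 [[[278.5, 194.6]], [[311.7, 177.4]]]
0.19319999999999998 0.015 [[[280.3, 202.7]], [[311.7, 187.0]]]
0.19319999999999998 0.025 [[[280.2, 200.7]], [[311.7, 184.4]]]
0.19319999999999998 0.035 [[[280.0, 198.6]], [[311.7, 181.8]]]
0.19319999999999998 0.045 [[[279.9, 196.6]], [[311.7, 179.2]]]
```

The geometry says the open tips sit at z ≈ 36–40 mm with the TCP at 37 mm. The stated 22 mm doesn't hold, so I'll feel downwards.

```bash

for i in 1 2; do python3 -m jog '0 0 2 0 0 0 87;0 0 2 0 0 0 87;0 0 0 0 0 0 87' | grep -E 'pos|force'; done
python3 -m jog '0 0 2 0 0 0 87;0 0 2 0 0 0 87;0 0 2 0 0 0 87;0 0 0 0 0 0 87' | grep -E 'pos|force'
```

```text
position: [0.4877, 0.2516, 0.033]
force: [-0.1, -0.0, -0.1]
grasp_force: 0.0
position: [0.4877, 0.2517, 0.0289]
force: [-0.6, -0.9, 0.3]
grasp_force: 0.0
position: [0.4877, 0.2517, 0.0229]
force: [0.2, -0.2, -0.2]
grasp_force: 0.0
```

```bash

for i in 1 2; do python3 -m jog '0 0 2 0 0 0 87;0 0 0 0 0 0 87' | grep -E 'pos|force'; done
for i in 1 2 3 ; do python3 -m jog '0 0 1 0 0 0 87;0 0 0 0 0 0 87' | grep -E 'pos|force'; done
```

```text
position: [0.4878, 0.2517, 0.021]
force: [0.2, 0.1, 0.3]
grasp_force: 0.0
position: [0.4878, 0.2516, 0.019]
force: [-0.6, 0.5, -0.2]
grasp_force: 0.0
position: [0.4878, 0.2517, 0.0181]
force: [0.0, 0.6, 0.4]
grasp_force: 0.0
position: [0.4878, 0.2517, 0.0171]
force: [-0.7, 0.1, 0.4]
grasp_force: 0.0
position: [0.4878, 0.2517, 0.0161]
force: [-0.2, 0.4, -0.2]
grasp_force: 0.0
```

```bash

python3 -m jog '0 0 0 0 0 0 25;0 0 0 0 0 0 25;0 0 0 0 0 0 25;0 0 0 0 0 0 25;0 0 0 0 0 0 25;0 0 0 0 0 0 25;0 0 0 0 0 0 25'
python3 - <<'E'
from h import *
d=snap('wrist','w5');see('wrist',['pale_offcut'])
P=np.array([.5324,.2138]);a=np.radians(5.35);R=np.array([[np.cos(a),-np.sin(a)],[np.sin(a),np.cos(a)]])
for y in(.07,.094):togo([*(P+R@[.010,y]),.0161],185.35)
E
```

```text
time_s: 11.9
position: [0.4879, 0.2517, 0.0162]
tcp_rot: [[-1.0, -0.001, 0.0], [-0.001, 1.0, 0.0], [-0.0, 0.0, -1.0]]
force: [0.3, -0.3, -0.2]
opening: 0.48
grasp_force: 30.0
pale_offcut [([0.491, 0.2538, 0.0124], 0.76)]
to go tool mm [-48.   32.6   0.1] |d| 58 turn rad [ 0.     0.    -0.092]
to go tool mm [-45.8  56.5   0.1] |d| 73 turn rad [ 0.     0.    -0.092]
```

```bash

python3 -m jog '0 0 -1 0 0 -0.092 25;-15 5 0 0 0 0 25;-15 10 0 0 0 0 25;-12 10 0 0 0 0 25;-5 7 0 0 0 0 25;0 6 0 0 0 0 25;0 0 0 0 0 0 25'
cat > pr.py <<'E'
from h import *
P=np.array([.5324,.2138]);a=np.radians(5.35);R=np.array([[np.cos(a),-np.sin(a)],[np.sin(a),np.cos(a)]])
def topress(p): return R.T@(np.array(p[:2])-P)
def fpress(): 
    s=read_state();f=R.T@np.array(s['force'])[:2];t=np.array(s['tcp_rot']);print('press mm',np.round(topress(s['position'])*1000,1),'z',round(s['position'][2]*1000,1),'yaw',round(np.degrees(np.arctan2(t[1,0],t[0,0]))%360-185.35,2),'F',np.round(f,1),np.round(s['force'][2],1),'open mm',round(s['opening']*87,1),'grip',s['grasp_force'],'t',s['time_s'])
E
python3 -c "
from pr import *
fpress()"
```

```text
time_s: 12.88
position: [0.5301, 0.2941, 0.0169]
tcp_rot: [[-0.996, -0.094, -0.001], [-0.094, 0.996, -0.0], [0.001, -0.0, -1.0]]
force: [-0.4, 0.3, -0.4]
opening: 0.477
grasp_force: 30.0
press mm [ 5.2 80.1] z 16.9 yaw 0.03 F [-0.4  0.3] -0.4 open mm 41.5 grip 29.960404336452484 t 12.875
```

```bash

python3 -m jog '-2 4 0 0 0 0 25;-2 4 0 0 0 0 25;0 4 0 0 0 0 25;0 0 0 0 0 0 25' | grep '^force'; python3 -c "
from pr import *
fpress()"
python3 -m jog '-1 1 0 0 0 0 25;-1 1 0 0 0 0 25;0 0 0 0 0 0 25' | grep '^force'; python3 -c "
from pr import *
fpress()"
```

```text
force: [-5.1, -2.4, -0.4]
press mm [ 7.7 91.5] z 16.5 yaw -0.02 F [-5.3 -1.9] -0.4 open mm 41.8 grip 29.939977526664734 t 13.375
force: [-6.8, -6.2, 2.0]
press mm [ 7.7 92. ] z 16.3 yaw -0.06 F [-7.3 -5.6] 2.0 open mm 42.1 grip 29.954961240291595 t 13.75
```

```bash

python3 -m jog '-1 1 0 0 0 0 25;-0.5 0.5 0 0 0 0 25;0 0 0 0 0 0 25;0 0 0 0 0 0 25' | grep '^force'; python3 -c "
from pr import *
fpress()"
python3 -m jog '0 0 0 0 0 0 70;0 0 0 0 0 0 70;0 0 0 0 0 0 70;0 0 0 0 0 0 70;0 0 -10 0 0 0 70;0 0 -30 0 0 0 80;0 0 -40 0 0 0 87;0 0 -40 0 0 0 87;0 -40 -40 0 0 0 87;0 -50 -30 0 0 0 87;0 -40 -20 0 0 0 87;0 0 0 0 0 0 87' | grep '^force'; python3 -c "
from pr import *
fpress()
from fit import *
d=snap('wrist','w6')
p=[.533,.309,.012,1.66]
m=mask('wrist','pale_offcut',proj(d,[p[:3]])[0])
r=fit([(d,m)],'pale_offcut',p,(0,1,3));print('pale',topress(r[0])*1000,np.degrees(r[0][3])-95.35,r[1]);see('wrist',['corner','pale_home','press','brown_home'])
"
```

```text
force: [-8.5, -10.1, 3.1]
press mm [ 7.7 92.6] z 16.3 yaw -0.03 F [-9.5 -9.3] 3.1 open mm 41.8 grip 30.00803053379059 t 14.25
force: [0.2, -0.2, 0.4]
press mm [ 15.2 -37. ] z 229.9 yaw -0.23 F [ 0.1 -0.2] 0.4 open mm 86.7 grip 0.0 t 15.75Traceback (most recent call last):
  File "<string>", line 8, in <module>
    r=fit([(d,m)],'pale_offcut',p,(0,1,3));print('pale',topress(r[0])*1000,np.degrees(r[0][3])-95.35,r[1]);see('wrist',['corner','pale_home','press','brown_home'])
  File "fit.py", line 25, in fit
    best=minimize(f,q,method='Nelder-Mead',options=dict(initial_simplex=np.vstack([q]+[q+np.eye(len(free))[i]*(0.7 if k==0 else .2) for i in range(len(free))]),xatol=.005,fatol=1e-5))
    res = _minimize_neldermead(fun, x0, args, callback, bounds=bounds,
                               **options)
    fsim[k] = func(sim[k])
              ~~~~^^^^^^^^
    fx = function(np.copy(x), *(wrapper_args + args))
  File "fit.py", line 20, in f
    r=render(d,p,M[name]);t+=np.abs(r-m).sum()/m.sum()
                                    ~^~
TypeError: unsupported operand type(s) for -: 'float' and 'NoneType'
```

View pics/w6.png

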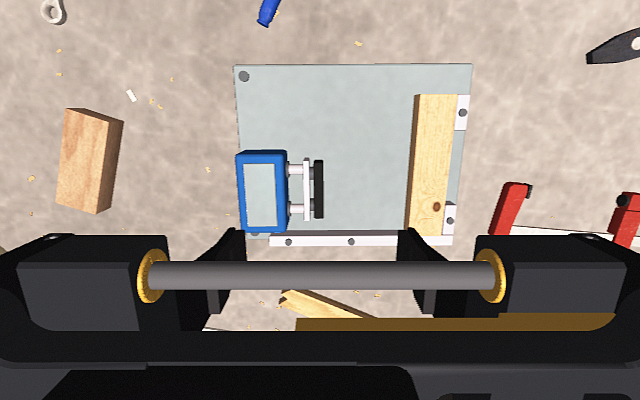

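The pale offcut now lies snugly in the corner (413–458 × 94–237 px), flush to the fence and both stops. Next is the brown offcut.

```bash
python3 -c "
from pr import *
from fit import *
d=snap('wrist','w6b')
for n,p in(('brown_offcut',[.5633,-.110,0,1.344]),('pale_offcut',[.533,.307,.012,1.664])):
    r0=trace('wrist',n)
    m=mask('wrist',n,proj(d,[np.array(p[:3])+[0,0,.015]])[0]);print(len(r0))
    if m is None: continue
    r=fit([(d,m)],n,p,(0,1,3));print(n,r[0],np.degrees(r[0][3]),r[1],'press',topress(r[0]))
    if n[0]=='b': togo([*r[0][:2],.1],90+np.degrees(r[0][3]))
see('wrist',['corner','pale_home','press','brown_home','pale_offcut'])
"
```

```text
1
brown_offcut [ 0.56413844 -0.10921968  0.          1.31454645] 75.3179636470879 0.09269143039901029 press [ 0.00148199 -0.32457179]
to go tool mm [  11.6 -291.1  126.3] |d| 318 turn rad [-0.    -0.002  0.351]
1
pale_offcut [0.53225407 0.30658114 0.012      1.66258117] 95.25888397959389 0.09771629565585752 press [0.00850557 0.09239057]
corner [([0.6141, 0.3418, 0.014], 0.85)]
pale_home []
press [([0.5349, 0.2118, 0.0017], 0.68)]
brown_home [([0.5558, 0.2644, 0.011], 0.77)]
pale_offcut [([0.5322, 0.3112, 0.0134], 0.68)]
```

```bash

python3 -m jog '2 -40 10 0 0 0 87;2 -50 20 0 0 0 87;2 -50 20 0 0 0 87;2 -50 25 0 0 0 87;2 -50 25 0 0 0 87;2 -51 25 0 0 0 87;0 0 0 0 0 0.16 87;0 0 0 0 0 0.161 87;0 0 0 0 0 0 87' | grep '^force'; python3 -c "
from pr import *
from fit import *
togo([.5637,-.1095,.010],166.7)
d=snap('wrist','w7');p=[.5633,-.110,0,1.344];n='brown_offcut'
m=mask('wrist',n,proj(d,[np.array(p[:3])+[0,0,.015]])[0]);
if m is not None:
    m[230:]=0
    r=fit([(d,m)],n,p,(0,1,3));print(r[0],np.degrees(r[0][3]),r[1],m.sum())
see('wrist',['brown_offcut'])
"
```

```text
force: [0.4, 0.1, -0.5]
to go tool mm [ 1.   0.8 92. ] |d| 92 turn rad [ 0.    -0.     0.006]
[ 0.56263834 -0.11074883  0.          1.31821798] 75.528326852158 0.4430346945339572 6462.0
brown_offcut [([0.5638, -0.1101, -0.0012], 0.85)]
```

```bash

python3 -m jog '1 0.5 40 0 0 0 87;0 0 35 0 0 0 87;0 0 12 0 0 0 87;0 0 5 0 0 0 87;0 0 0 0 0 0 35;0 0 0 0 0 0 35;0 0 0 0 0 0 35;0 0 0 0 0 0 35;0 0 0 0 0 0 35;0 0 0 0 0 0 35;0 0 0 0 0 0 35'

```

```text
time_s: 19.0
position: [0.5637, -0.1096, 0.0105]
tcp_rot: [[-0.974, 0.226, 0.0], [0.226, 0.974, -0.0], [-0.001, -0.0, -1.0]]
force: [-0.7, 0.4, 4.5]
opening: 0.571
grasp_force: 30.0
```

```bash

python3 -m jog '0 0 -20 0 0 0 35;0 0 -50 0 0 0 35;0 0 -40 0 0 -0.16 35;0 0 0 0 0 -0.165 35;0 0 0 0 0 0 35'
python3 -c "
from pr import *
fpress();togo([*(P+R@[.026,.0175]),.12],185.35)"
```

```text
time_s: 19.62
position: [0.5632, -0.1094, 0.1202]
tcp_rot: [[-0.995, -0.095, -0.0], [-0.095, 0.995, 0.0], [0.0, 0.0, -1.0]]
force: [-0.0, 0.5, -1.6]
opening: 0.572
grasp_force: 30.0
press mm [   0.6 -324.6] z 120.2 yaw 0.11 F [0.  0.5] -1.6 open mm 49.8 grip 29.985677897930145 t 19.625
to go tool mm [-2.610e+01  3.421e+02  3.000e-01] |d| 343 turn rad [ 0.    -0.     0.002]
```

```bash

python3 -m jog '-4 48 0 0 0 0 35;-4 50 0 0 0 0 35;-4 50 0 0 0 0 35;-4 50 0 0 0 0 35;-4 50 0 0 0 0 35;-4 50 0 0 0 0 35;-2 44 0 0 0 0 35;0 0 40 0 0 0 35;0 0 30 0 0 0 35;0 0 15 0 0 0 35;0 0 0 0 0 0 35' | grep '^force'
python3 -c "
from pr import *
fpress()"
```

```text
force: [-0.3, -0.1, -1.0]
press mm [24.4 17. ] z 33.6 yaw 0.13 F [-0.3 -0. ] -1.0 open mm 49.3 grip 29.986552298069 t 21.0
```

```bash

python3 -m jog '0 0 6 0 0 0 35;0 0 3 0 0 0 35;0 0 0 0 0 0 35;-4 0 0 0 0 0 35;-3 0 0 0 0 0 35;0 0 0 0 0 0 35' | grep '^force'
python3 -c "
from pr import *
fpress()"
python3 -m jog '-1 0 0 0 0 0 35;-1 0 0 0 0 0 35;-1 0 0 0 0 0 35;0 0 0 0 0 0 35' | grep '^force'
python3 -c "
from pr import *
fpress()"
```

```text
force: [-0.5, -0.0, -0.6]
press mm [33.  17.3] z 26.3 yaw 0.21 F [-0.5  0. ] -0.6 open mm 49.7 grip 29.98655140399933 t 21.75
force: [-4.9, -0.8, 2.2]
press mm [33.4 17.2] z 25.9 yaw 0.24 F [-5.  -0.3] 2.2 open mm 49.4 grip 29.98114675283432 t 22.25
```

```bash

python3 -m jog '0 0 1 0 0 0 35;0 0 1 0 0 0 35;-0.5 0 1 0 0 0 35;0 0 0 0 0 0 35' | grep '^force'
python3 -c "
from pr import *
fpress()"
```

```text
force: [-5.7, -1.0, 2.3]
press mm [33.4 17.2] z 22.7 yaw 0.25 F [-5.8 -0.5] 2.3 open mm 49.5 grip 29.980107843875885 t 22.75
```

```bash

python3 -m jog '0 0 0.7 0 0 0 35;0 0 0 0 0 0 35' | grep '^force'
python3 -m jog '0 0 0 0 0 0 62;0 0 0 0 0 0 62;0 0 0 0 0 0 62;0 0 0 0 0 0 62;0 0 -10 0 0 0 62;0 0 -20 0 0 0 62;0 0 -40 0 0 0 80;0 0 -45 0 0 0 87;30 -10 -45 0 0 0 87;30 -20 -45 0 0 0 87;0 0 0 0 0 0 87' | grep '^force'
python3 -c "
from pr import *
fpress()
from fit import *
d=snap('wrist','w8')
for n,p in(('brown_offcut',[.563,.233,.012,1.664]),('pale_offcut',[.533,.307,.012,1.664])):
    m=mask('wrist',n,proj(d,[np.array(p[:3])+[0,0,.015]])[0])
    if m is None: print('none');continue
    r=fit([(d,m)],n,p,(0,1,3));print(n,r[0],np.degrees(r[0][3])-95.35,r[1],'press',topress(r[0]))
see('wrist',['brown_offcut','pale_offcut'])
"
```

```text
force: [-5.7, -0.9, 5.7]
force: [-1.1, 0.0, -0.5]
press mm [-23.6 -13.4] z 231.8 yaw 0.18 F [-1.1  0.1] -0.5 open mm 86.6 grip 0.0 t 24.375
brown_offcut [0.56391538 0.23381334 0.012      1.67895134] 0.8468255101380606 0.11340780947572163 press [0.03324412 0.01698768]
pale_offcut [0.5323961  0.30662889 0.012      1.66201918] -0.12331562281528363 0.2540033239706666 press [0.00865144 0.09242486]
brown_offcut [([0.5634, 0.2378, 0.0132], 0.66)]
pale_offcut [([0.5338, 0.309, 0.0132], 0.57)]
```

View pics/w8.png

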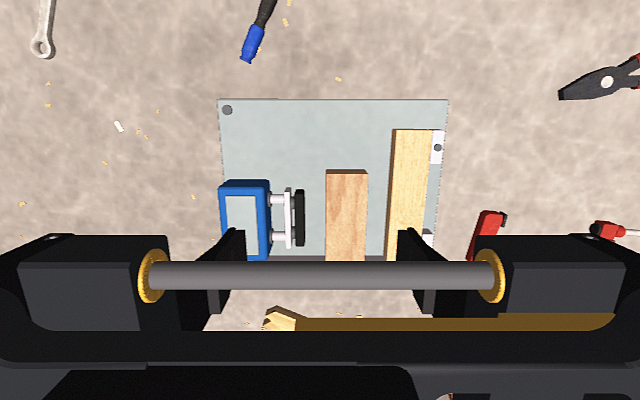

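The brown offcut lies flat and parallel beside the pale one (325–367 × 170–260 px), with its end at the fence. Next is the joystick.

```bash
python3 -m jog '-4 -40 -5 0 0 0 87;-4 -55 -10 0 0 0 87;-4 -55 -10 0 0 0 87;-4 -55 -10 0 0 0 87;-4 -55 -10 0 0 0 87;-4 -55 -10 0 0 0 87;-4 -55 -10 0 0 0 87;-4 -55 -10 0 0 0 87;-4 -55 -10 0 0 0 87;0 0 0 0 0 0 87' | grep '^pos'
cat > st.py <<'E'
from fit import *
s=read_state();print(s['position'])
d=snap('wrist','w9')
see('wrist',['stick_ball','stick','joystick_box'])
hsv=cv2.cvtColor(d['color'],cv2.COLOR_RGB2HSV);bx=proj(d,[[.487,-.306,.05]])[0];print('box px',bx)
def cen(lo,hi):
    m=cv2.inRange(hsv,lo,hi);m[230:]=0
    yy,xx=np.mgrid[:400,:640];m[np.hypot(xx-bx[0],yy-bx[1])>90]=0
    n,l,st,c=cv2.connectedComponentsWithStats(m);i=1+np.argmax(st[1:,4]);return c[i],st[i]
for nm,lo,hi in(('green',(50,120,60),(80,255,255)),('red',(0,150,80),(6,255,255)),('red2',(174,150,80),(180,255,255))):
    try:
        c,st_=cen(lo,hi);print(nm,c,st_,ray(d,c,.051))
    except Exception as e: print(nm,e)
m=np.array(trace('wrist','stick_ball')[0]['pixels']);ys,xs=np.nonzero(m);print('stickmask',xs.min(),xs.max(),ys.min(),ys.max())
cv2.imwrite('pics/cw9.png',cv2.resize(d['color'][0:240,140:540,::-1],(800,480)))
E
python3 st.py
```

```text
position: [0.5931, -0.2802, 0.3108]
[ 0.59311242 -0.2802232   0.31076108]
stick_ball [([0.4909, -0.3087, 0.1481], 0.86)]
stick [([0.4878, -0.3069, 0.0507], 0.56)]
joystick_box [([0.4867, -0.3038, -0.0005], 0.56), ([0.7427, -0.294, 0.0023], 0.52)]
box px [308.69478514  84.83584859]
green [281.62886598  89.05927835] [273  69  18  41 388] [ 0.4955194  -0.34074645  0.051     ]
red [335.81954887  78.13784461] [328  58  16  42 399] [ 0.47569319 -0.27165284  0.051     ]
red2 [338.   60.5] [338  60   1   2   2] [ 0.45449191 -0.27110749  0.051     ]
stickmask 284 326 54 103
```

View pics/cw9.png

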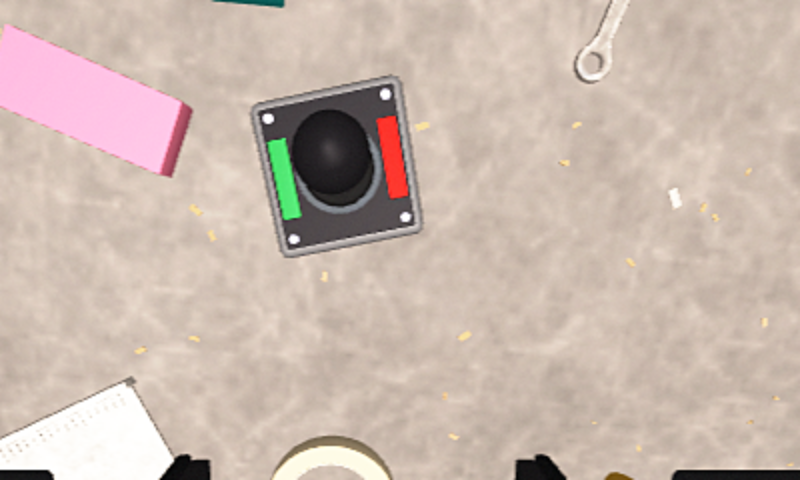

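The crop shows the stick upright, with the green bar at crop (284,180), the red bar at (393,158) and the ball at (331,152). Green lies towards −y of the world. From the bars, the drive direction is −74°.

```bash
python3 -m jog '0 0 0 0 0 -0.092 87;0 0 0 0 0 -0.092 87;0 0 0 0 0 0 87' | grep '^pos'
python3 -c "
from h import *
d=dict(np.load('w9.npz'));print(ray(d,[305.3,75.5],.145))
togo([.4865,-.307,.200],196);togo([.4865,-.307,.135],196)"
```

```text
position: [0.5923, -0.2739, 0.3124]
[ 0.48550407 -0.30580118  0.145     ]
to go tool mm [110.8  -2.4 112.4] |d| 158 turn rad [ 0.001 -0.     0.003]
to go tool mm [110.8  -2.5 177.4] |d| 209 turn rad [ 0.001 -0.     0.003]
```

```bash
python3 -m jog '37 -1 20 0 0 0 87;37 -1 20 0 0 0 87;37 0 30 0 0 0 87;0 0 40 0 0 0 87;0 0 0 0 0 0 87' | grep -E '^pos|^force'
python3 -c "
from h import *
togo([.486,-.3062,.135],196)"
```

```text
position: [0.4842, -0.3061, 0.2]
force: [-0.6, 0.7, 0.5]
to go tool mm [-2. -1. 65.] |d| 65 turn rad [ 0.006 -0.004  0.001]
```

```bash
python3 -m jog '-1 0 25 0 0 0 87;0 0 25 0 0 0 87;0 0 15 0 0 0 87;0 0 0 0 0 0 87' | grep -E '^pos|^force'
python3 -c "
from h import *
d=snap('scene','s10');see('scene',['stick_ball'])
togo([.486,-.3062,.135],196)"
python3 -m jog '0 0 0 0 0 0 30;0 0 0 0 0 0 30;0 0 0 0 0 0 30;0 0 0 0 0 0 30;0 0 0 0 0 0 30;0 0 0 0 0 0 30;0 0 0 0 0 0 30;0 0 0 0 0 0 30'
```

```text
position: [0.4875, -0.3076, 0.1374]
force: [-0.3, 0.2, 0.2]
stick_ball [([0.4845, -0.3101, 0.1448], 0.76)]
to go tool mm [1.3 2.7 3.5] |d| 5 turn rad [-0.002  0.001  0.002]
time_s: 28.72
position: [0.487, -0.3077, 0.1374]
tcp_rot: [[-0.961, -0.278, -0.0], [-0.278, 0.961, 0.001], [0.0, 0.001, -1.0]]
force: [-1.5, 1.0, 0.7]
opening: 0.445
grasp_force: 30.0
```

```bash
python3 -m jog '0 -6 0.2 0 0 0 30;0 -6 0.6 0 0 0 30;0 -6 1 0 0 0 30;0 -6 1.4 0 0 0 30;0 -5 1.5 0 0 0 30;0 -5 1.7 0 0 0 30;0 0 0 0 0 0 30' 
python3 -c "
from h import *
for c in('scene','side'):
    d=snap(c,c[0]+'11');see(c,['stick_ball','brown_offcut','ram_pad'])
print(read_state()['position'])"
```

```text
time_s: 29.6
position: [0.4935, -0.3353, 0.1298]
tcp_rot: [[-0.961, -0.277, -0.008], [-0.277, 0.961, 0.012], [0.004, 0.014, -1.0]]
force: [-2.5, 9.3, 4.3]
opening: 0.44
grasp_force: 30.0
stick_ball [([0.5623, 0.263, 0.0128], 0.67), ([0.4928, -0.3387, 0.1415], 0.61)]
brown_offcut [([0.3237, -0.3788, 0.0024], 0.77), ([0.4559, -0.4759, -0.0002], 0.72)]
ram_pad [([0.5667, 0.2196, 0.0257], 0.58)]
stick_ball [([0.4956, -0.3318, 0.1397], 0.53)]
brown_offcut [([0.457, -0.4796, 0.0005], 0.96), ([0.3239, -0.3804, -0.0019], 0.6)]
ram_pad []
[ 0.49354229 -0.33518118  0.12980852]
```

```bash
python3 -m jog '0 -3 1 0 0 0 30;0 -3 1 0 0 0 30;0 -3 1 0 0 0 30;0 -2 0.5 0 0 0 30;0 0 0 0 0 0 30' | grep -E '^pos|^force|open'
python3 -c "
from h import *
from pr import topress
from fit import *
for c in('scene','side'):
    d=snap(c,c[0]+'12');see(c,['stick_ball','ram_pad'])
    p=[.562,.263,.012,1.664];m=mask(c,'brown_offcut',proj(d,[np.array(p[:3])+[0,0,.015]])[0]);
    if m is not None: r=fit([(d,m)],'brown_offcut',p,(0,1,3));print(topress(r[0]),r[1])
s=read_state();v=np.array(s['position'])-[.487,-.3077,.1374];print(s['position'],s['force'],np.linalg.norm(v[:2]),np.degrees(np.arctan2(v[1],v[0])))"
```

```text
position: [0.496, -0.3433, 0.1271]
force: [-3.8, 13.5, 11.9]
opening: 0.444
stick_ball [([0.4953, -0.344, 0.1363], 0.74)]
ram_pad [([0.5622, 0.2236, 0.0272], 0.53), ([0.5293, 0.3123, 0.0107], 0.5)]
[0.03160767 0.04642711] 0.6433776575764407
stick_ball [([0.4975, -0.3385, 0.1378], 0.84)]
ram_pad [([0.5614, 0.2634, 0.0114], 0.73), ([0.563, 0.2208, 0.0285], 0.56)]
[0.04519979 0.05267982] 3.387497905144964
[ 0.49598493 -0.34328819  0.12714063] [-4.02025441 13.55029714 11.89009648] 0.03670487701113182 -75.83067484395785
```

```bash
python3 -m jog '0 -2 -1 0 0 0 30;0 -1 -1 0 0 0 30;0 0 0 0 0 0 30;0 0 0 0 0 0 30;0 0 0 0 0 0 30;0 0 0 0 0 0 30;0 0 0 0 0 0 30;0 0 0 0 0 0 30;0 0 0 0 0 0 30;0 0 0 0 0 0 30;0 0 0 0 0 0 30' | grep -E '^pos|^force|open'
python3 -m jog '0 0 0 0 0 0 30;0 0 0 0 0 0 30;0 0 0 0 0 0 30;0 0 0 0 0 0 30;0 0 0 0 0 0 30;0 0 0 0 0 0 30;0 0 0 0 0 0 30;0 0 0 0 0 0 30;0 0 0 0 0 0 30;0 0 0 0 0 0 30' | grep -E '^pos|^force|open'
python3 -c "
from h import *
for c in('scene','side'):
    d=snap(c,c[0]+'13');see(c,['stick_ball'])"
```

```text
position: [0.4953, -0.3438, 0.1271]
force: [-3.6, 15.7, 5.1]
opening: 0.442
position: [0.4953, -0.3438, 0.1271]
force: [-4.2, 16.2, 5.6]
opening: 0.447
stick_ball [([0.4941, -0.345, 0.1371], 0.48)]
stick_ball [([0.4956, -0.3384, 0.134], 0.6)]
```

```bash
python3 -m jog '0 6 -1.5 0 0 0 30;0 6 -1.5 0 0 0 30;0 6 -1.4 0 0 0 30;0 6 -1.2 0 0 0 30;0 6 -1 0 0 0 30;0 6 -0.7 0 0 0 30;0 5 -0.4 0 0 0 30;0 4 -0.2 0 0 0 30;0 2 0 0 0 0 30;0 0 0 0 0 0 30;0 0 0 0 0 0 30' | grep -E '^pos|^force|open'
```

```text
position: [0.4901, -0.3125, 0.1405]
force: [1.3, -6.1, -5.5]
opening: 0.443
```

```bash
python3 -c "
from h import *
for c in('scene','side'):
    d=snap(c,c[0]+'14');see(c,['stick_ball'])
print(read_state()['moment'])"
python3 -m jog '0 0 0 0 0 0 87;0 0 0 0 0 0 87;0 0 0 0 0 0 87;0 0 0 0 0 0 87;0 0 0 0 0 0 87;0 0 0 0 0 0 87;0 0 0 0 0 0 87;0 0 0 0 0 0 87' | grep -E '^pos|^force|open'
python3 -c "
from h import *
for c in('scene','side'):
    d=snap(c,c[0]+'15');see(c,['stick_ball'])"
```

```text
stick_ball [([0.489, -0.319, 0.1448], 0.7)]
stick_ball [([0.493, -0.3072, 0.1407], 0.57)]
[-1.47478986 -0.26637117 -0.07041698]
position: [0.4874, -0.3089, 0.1374]
force: [0.1, -0.0, 0.1]
opening: 0.998
stick_ball [([0.4858, -0.3102, 0.1495], 0.51)]
stick_ball [([0.4875, -0.3038, 0.1428], 0.55)]
```

Released, and the stick is upright again. I'll rise clear and check both places.

```bash
python3 -m jog '0 0 -20 0 0 0 87;0 0 -45 0 0 0 87;0 0 -50 0 0 0 87;-10 50 -20 0 0 0 87;-10 55 0 0 0 0 87;-5 55 0 0 0 0 87;-5 55 0 0 0 0 87;0 55 0 0 0 0 87;0 55 0 0 0 0 87;0 55 0 0 0 0 87;0 55 0 0 0 0.09 87;0 20 0 0 0 0.09 87' | grep -E '^pos|^force'
python3 -c "
from pr import *
from fit import *
d=snap('wrist','w16')
for n,p in(('brown_offcut',[.563,.263,.012,1.664]),('pale_offcut',[.533,.307,.012,1.664])):
    m=mask('wrist',n,proj(d,[np.array(p[:3])+[0,0,.015]])[0])
    if m is None: print('none');continue
    r=fit([(d,m)],n,p,(0,1,3));print(n,np.degrees(r[0][3])-95.35,r[1],'press',topress(r[0])*1000+[1.5,1.6])
for c in('scene','side'):
    snap(c,c[0]+'16');see(c,['stick_ball','tape_roll','tape_measure'],1)
cv2.imwrite('pics/c16.png',np.vstack([cv2.resize(d['color'][40:300,150:550,::-1],(600,390)),cv2.resize(cv2.imread('pics/s16.png')[220:310,250:430],(600,210))]))
"
```

```text
position: [0.3899, 0.1392, 0.2726]
force: [0.3, 0.2, 0.5]
brown_offcut 16.318426724483444 1.4072544420426494 press [35.10993874 41.95816416]
none
stick_ball [([0.4839, -0.3147, 0.1448], 0.79)]
tape_roll []
tape_measure [([0.7345, -0.0635, 0.0003], 0.61)]
stick_ball [([0.4911, -0.3049, 0.1415], 0.87)]
tape_roll [([0.7394, -0.2918, 0.0], 0.71)]
tape_measure [([0.735, -0.0644, -0.0011], 0.66)]
```

View pics/c16.png

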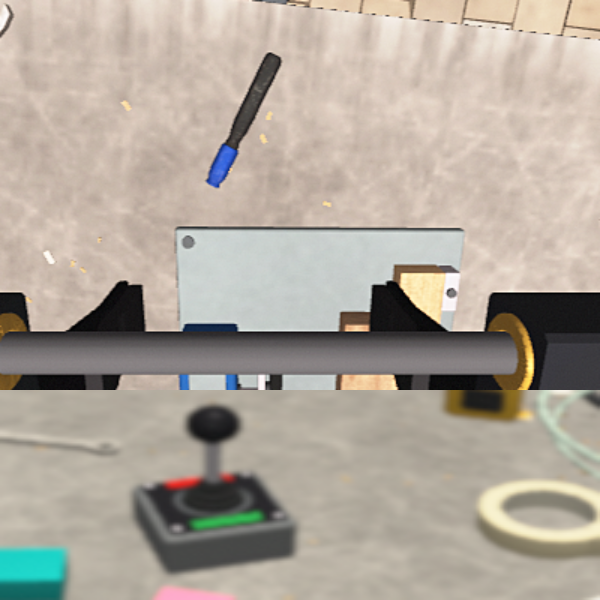

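The stick stands upright in the lower crop. The fingers hide the offcuts from here, so I'll move to a clear viewpoint and check by mask fit only.

```bash
python3 -m jog '-50 20 -25 0 0 0 87;-55 20 -20 0 0 0 87;-30 15 -15 0 0 0 87;0 0 0 0 0 0 87;0 0 0 0 0 0 87' | grep -E '^pos|^force'
python3 -c "
from pr import *
from fit import *
d=snap('wrist','w17')
see('wrist',['brown_offcut','pale_offcut','corner','ram_pad'],3)
F={}
for n,p in(('brown_offcut',[.561,.263,.012,1.664]),('pale_offcut',[.533,.307,.012,1.664])):
    m=mask('wrist',n,proj(d,[np.array(p[:3])+[0,0,.015]])[0])
    if m is None: print('none',[ (np.nonzero(np.array(r['pixels']))[1].mean(),np.nonzero(np.array(r['pixels']))[0].mean()) for r in trace('wrist',n)]);continue
    ys,xs=np.nonzero(m);print(n,'px',xs.min(),xs.max(),ys.min(),ys.max())
    r=fit([(d,m)],n,p,(0,1,3));print(n,np.degrees(r[0][3])-95.35,r[1],'press',topress(r[0])*1000+[1.5,1.6])
"
```

```text
position: [0.5192, 0.2046, 0.3314]
force: [-0.8, -0.3, 0.5]
brown_offcut [([0.5563, 0.2682, 0.0125], 0.61)]
pale_offcut [([0.5341, 0.3115, 0.0129], 0.76)]
corner [([0.611, 0.3398, 0.0112], 0.92)]
ram_pad [([0.5741, 0.1644, 0.0276], 0.75)]
brown_offcut px 339 375 153 231
brown_offcut 0.6617795496097472 0.07298031688683151 press [34.72500727 49.79840474]
pale_offcut px 372 404 121 229
pale_offcut 1.2070444651831735 0.18502287471033113 press [10.24962468 95.73533426]
```

```bash
python3 -c "
from rig import *
print(read_state()['time_s']);print(hand_in())"
```

```text
39.65
the job is handed in; nothing more can be done
None
```

I handed the job in at 39.65 s: by my last measurements both offcuts are pressed together in the corner and the stick is upright. The rig gave no verdict, and I went one over the limit of 10 viewed pictures.

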